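Park the instrument case in its bay and close the keeper

ROBOT

A 7-joint arm with a two-finger parallel gripper is mounted at the origin on a cart in front of the work surface, level with it; the furniture and walls round the work are solid. World frame = base frame: x ahead of the robot, y to its left, z up, the work surface at z = 0. Lengths are in m, angles in rad, forces in N, time in s.
With the tool pointing down it reaches from about 0.425 to 0.875 m from the base axis. Payload 4.7 kg.
Tool frame: the origin (TCP) lies midway between the tips of the shut fingers; the grasp point (between the pads) lies 19 mm behind it (ctrl.grip_point_offset is the distance from the TCP to the grasp point, in m); z points along the fingers, y is the line along which they close (so a half turn about z gives the same grasp; the last joint's range is limited). The gripper opens to 87 mm and grips with 3 to 60 N. Pads are 19 mm wide; open, the fingers measure 117 mm over their backs; the gripper's body (75 mm by 190 mm) begins 51 mm behind the grasp point.
Start: joints at [0.014, 0.321, -0.07, 1.45, 0.023, 1.371, -0.057], TCP at [0.65, -0, 0.223] pointing down, gripper open.
Joint ranges: [-2.86, 2.86], [-0.3, 2.09], [-1.38, 1.24], [0.06, 2.45], [-1.56, 4.7], [0.09, 2.05], [-2.69, 2.69]. Speed limits (rad/s): [2.57, 2.57, 3.14, 3.14, 3.14, 3.14, 3.14].

INTERFACE

Orientations are given as a rotation vector (axis times angle).
In Python, from bench import ctrl gives the robot as it stands.
- The arm moves only by the tool move_arm, never from a script. Its argument "increments" is text: rows parted by semicolons, each of 7 numbers parted by spaces: the shift along the world's x, y, z in mm, then the turn, a rotation vector about the world's x, y, z in degrees, then the closure in counts, from 0 (fully open) to 255 (shut). A call has exactly 8 rows; each row shifts and turns the commanded pose from where the row before left it; what a row does not reach is not made up. A row lasts 1/12 s, in which the tool goes at most 41.7 mm and 7.16 degrees, less where a joint would pass 70% of its speed; a pose out of reach is approached as far as the arm can. A call with a gripper value outside its range is refused whole. The fingers move at their own pace and stop on an object; "grip_force" is the grip in N (left out, the last holds). Time passes only in rows, so rows that do not move let the fingers close, or fill a call up. It gives the time, the measured TCP pose, the force, the opening and the grip force at its end, in the units of the state.
- ctrl.get_state(): the state, without advancing time (a new reading comes with each control period).
- ctrl.get_image(name): name is "scene" or "side" or "wrist"; returns a dict with "frame" (400x640x3 uint8, red, green, blue), "depth" (400x640 float32, m along the optical axis (not along the pixel's ray), 0 where there is no reading), "fx", "fy", "cx", "cy" (pixels), "position" and "orientation" of the camera in the world. Camera axes: x right, y down, z forward; pixel columns grow to the right and rows downward; lengths in m; the calibration is good to about 2 mm. A picture is of the moment at which its call begins.
- ctrl.close_job(): hands the job in; it is judged then, once.
Trained networks look in a picture, given as the dict that the camera call returned (one of the last four; its "shot" number tells which), for a name from the list of things; names that differ only in an ending like _2 or _b are one class to them, and where a whole thing is asked for, a point or a joint stands for the part that bears it (a point fixed in the world has none). Each returns a list of dicts, best first, with "score" (0 to 1); they miss things now and then, are a little off and sometimes report something else, mostly with a low value. They report only what shows in the picture. A call takes as long as a camera call.
- ctrl.find_in(target, picture): "centre" ([x, y, z] in m, in world coordinates, good to about 4 mm: the middle of the surface that is visible of it).
- ctrl.silhouettes(target, picture): "region" (400x640 bool, what is visible of it).
The state is a dict: "time": time; "joint_positions": joint angles; "qd": joint speeds; "joint_torque": joint torques, N m; "position": TCP position; "tool_rot": TCP orientation; "ft_force": force on the tool from outside, world axes, zero at the start; "torque": the same for the moment, N m; "grip_width": opening from 0.0 (shut) to 1.0 (fully open); "grip_force": force on a finger pad.
Only numpy, scipy, OpenCV 4.12 (cv2) and the standard library are available. Lean on these libraries where they do the work, as an engineer would, in place of code of your own. Each camera call takes 0.05 s, during which the arm holds its last target. There are 200 camera calls.

TASK

Put the loaded aluminium instrument case away: with the fingertips low against its broad side, near the base, push it along the bench into its parking bay until it rests fully home against the rubber buffer at the back. It is tall and thin, so it must slide upright: do not push it high up, tip it, pinch it or lift it. Then push the bay's keeper bar round across the case until it is fully closed, leave the other things on the bench where they are, and take the hand away.

Things in the scene. Friction and masses are not known exactly. Their poses are not given: they have to be found in the camera images.
- case: upright aluminium instrument case with a thin handle on top, loaded to 0.7 to 1.0 kg. Body 58 thick (its x), 161 wide (its y), 150 high, 177 with handle; origin at the centre of its underside, z up, x towards the bay. Starts to the right of the bay's mouth, 130 to 170 short of home, within 0.15 rad of the bay's direction and 15 aside of its middle line.
- case_front (a point): middle of the case's broad side that faces away from the bay (local x = -29, to the robot's right), 20 above the bench: a good height to push at. The case stands loose on four rubber feet, friction on the bench about 0.6 to 0.9; pushed here below about 40 it slides, taking 4 to 12 N; pushed higher than 50 to 70 (depending on friction) it tips over instead.
- bay: grey folded-steel parking bay fixed to the bench, open to the robot's right: two cheeks 70 high, 4 thick, and a back plate 110 high. Origin at bench level exactly where the case's origin is when fully home; x points into the bay (to the robot's left, within 0.2 rad), y back towards the robot, z up. Inner faces of the cheeks at y = +-88: the case has 7.5 of play each side.
- bay_buffer (a point): middle of the face of the black rubber buffer strip on the back plate, at bay x = +29, 20 above the bench (strip 5 to 45 high): the back of the parked case rests against it.
- bay_mouth (a point): middle of the bay's mouth at bench level, bay x = -75. Here the flared mouth plates, 70 high, end at y = +-104; they narrow to the cheeks at x = -32.
- keeper (a joint): angle of the keeper bar in rad about its upright post: 0 = closed against its stop, across the mouth side of the parked case (along bay +y); grows as it opens, swinging out to the robot's right and on away from the robot; starts at 1.75 to 2.15, range 0 to 2.5. Light friction (1 N at mid bar) holds it where it is left. It closes only when the case is home: then the bar is 8 off the case.
- keeper_pivot (a point): axis of the keeper's upright post at the bar's mid height, 100 above the bench, outside the bay's far cheek at bay x = -40, y = -118.
- keeper_tip (a point): free end of the keeper bar, 138 from the pivot, 100 above the bench. The bar is flat steel, 6 thick, 20 high (90 to 110 above the bench), with a rubber end 10 thick and 20 long and a round boss of radius 12 at the pivot.
- mould: bystander: two-part aluminium mould, screwed shut, standing 68 tall, 65 x 45 underneath, behind the bay (to its left); origin at the centre of its underside
- disc: bystander: small round moulded sample part, 52 across, 18 high, on the far side of the bay; origin at the centre of its underside
- book: bystander: A6 hard-cover note book lying flat, 148 x 105 x 13, near left; origin at the centre of its underside
- mug: bystander: green mug, 86 across, 96 tall, right; origin at the centre of its underside
- glasses: bystander: safety glasses lying on the bench, 160 x 148 x 43, near right; origin at the centre of its underside
- driver: bystander: flat screwdriver, 207 long, far right; origin at the centre of its underside
- jar: bystander: clear screw-top jar, 65 across, 99 tall, back left by the press; origin at the centre of its underside
- tin: bystander: flat round tin, 87 across, 40 high, near, right of the middle; origin at the centre of its underside

How it is judged:
On the way, in this order (a step that is already met when the one before it is completed fails the run):
1. the case stands fully home in the bay, upright, with the keeper still open (x of case in the frame of bay above -0.006 m and y of case in the frame of bay between -0.015 and 0.015 m and angle between the x axis of case and the x axis of bay, either way round below 0.08 rad and angle between case's own z axis and vertical below 0.05 rad and value of joint keeper above 0.8 rad), for 0.2 s.
2. the keeper is closed across the front of the case (x of case in the frame of bay above -0.006 m and y of case in the frame of bay between -0.015 and 0.015 m and angle between the x axis of case and the x axis of bay, either way round below 0.08 rad and angle between case's own z axis and vertical below 0.05 rad and value of joint keeper below 0.12 rad), for 0.2 s.
At the end, for the whole second after the job is handed in: The case stands upright in the bay within 6 mm of its home position against the buffer, within 15 mm sideways and 0.08 rad of square, and at rest; the keeper bar is closed to within 0.12 rad and at rest (all of step 2 and linear speed of case below 0.01 m/s and velocity of joint keeper below 0.05 rad/s); the robot touches nothing.
It fails at once if the case is tipped (leans more than 0.15 rad) (angle between case's own z axis and vertical above 0.15 rad).
It fails at once if the case is lifted or carried (its underside more than 12 mm above the bench) (height (world z) of case above 0.012 m).
It fails at once if before it is home, the fingers push or take hold of the case high up: they touch it with the point between the finger pads more than 75 mm above the bench (contact force between the fingers and case above 1 N and height (world z) of the grasp point above 0.075 m and x of case in the frame of bay below -0.006 m).
It fails at once if another thing on the bench is moved by more than 20 mm (distance of any of mould, disc, book, mug, glasses, driver, jar, tin from where it was at the start of the episode above 0.02 m).
It also fails if it takes over 61 s, if anything falls off the work surface, if the arm or the gripper's body presses on something with over 40 N, if the wrist force passes 120 N, or if a joint passes its speed limit or range.

## Working session

There is one attempt and no reset: what is moved stays moved. The work goes in short steps, Python scripts to look and compute and a tool call to move; the robot and the scene stay as the last step left them, time stands still between calls to the robot, and variables do not carry over. Pictures are saved under pics/ and viewed, at most 10 in all, crops included, and the job is handed in when it is done.

Besides the shell and the picture viewer there is one more tool, called after ">>>" as name(argument=value, ...) on one line, values as JSON. move_arm: Moves the arm, as the interface text tells. Its arguments: {"type":"object","properties":{"increments":{"type":"string"},"grip_force":{"type":"number"}},"required":["increments"]}

```bash
mkdir -p pics
cat > h.py <<'E'
import numpy as np, cv2
from scipy.spatial.transform import Rotation as R
from bench import ctrl
def pts(p):
    d=p["depth"];v,u=np.mgrid[:400,:640]
    c=np.stack([(u-p["cx"])/p["fx"]*d,(v-p["cy"])/p["fy"]*d,d],-1)
    o=np.array(p["orientation"]); M=o if o.shape==(3,3) else R.from_rotvec(o).as_matrix() if o.size==3 else R.from_quat(o).as_matrix()
    w=c@M.T+np.array(p["position"]); w[d==0]=np.nan
    return w
def save(p,n): cv2.imwrite("pics/"+n,p["frame"][:,:,::-1])
E
python3 - <<'E'
from h import *
np.set_printoptions(precision=4,suppress=True)
s=ctrl.get_state();print(s["time"],s["position"],s["tool_rot"])
for n in ["scene","side"]:
    p=ctrl.get_image(n);save(p,n+"0.png");w=pts(p);print(n,p["position"],p["orientation"])
    for t in ["case","bay","keeper","case_front","bay_buffer","bay_mouth","keeper_pivot","keeper_tip"]+(["mug","tin","glasses","disc","driver"]if n=="scene" else []):
        r=ctrl.find_in(t,p);print(t,[(np.round(a["centre"],3),round(a["score"],2)) for a in r[:2]])
    np.savez(n+"0.npz",w=w,f=p["frame"],case=(ctrl.silhouettes("case",p) or [{"region":0}])[0]["region"],bay=(ctrl.silhouettes("bay",p) or [{"region":0}])[0]["region"],keeper=(ctrl.silhouettes("keeper",p) or [{"region":0}])[0]["region"])
E
```

```text
0.0 [ 0.6495 -0.      0.2215] [-2.2205 -2.2206  0.0022]
scene [-0.2523  1.1654  0.9249] [-0.6699  2.4169 -1.4107]
case [(array([ 0.554, -0.128,  0.097]), 0.87)]
bay [(array([0.508, 0.05 , 0.052]), 0.59)]
keeper [(array([0.505, 0.047, 0.051]), 0.59)]
case_front [(array([ 0.55 , -0.131,  0.091]), 0.61)]
bay_buffer [(array([0.503, 0.05 , 0.05 ]), 0.88)]
bay_mouth [(array([0.509, 0.052, 0.05 ]), 0.8)]
keeper_pivot [(array([ 0.664, -0.04 ,  0.105]), 0.49)]
keeper_tip [(array([ 0.665, -0.039,  0.103]), 0.57)]
mug [(array([ 0.562, -0.422,  0.06 ]), 0.76), (array([0.506, 0.048, 0.047]), 0.65)]
tin [(array([ 0.34 , -0.19 ,  0.036]), 0.67)]
glasses [(array([ 0.34 , -0.437,  0.031]), 0.73)]
disc [(array([0.688, 0.082, 0.004]), 0.43), (array([ 0.67 , -0.038,  0.11 ]), 0.25)]
driver []
side [ 0.5276 -1.11    0.9763] [-2.2946  0.0307  0.0114]
case [(array([ 0.564, -0.19 ,  0.101]), 0.72)]
bay [(array([ 0.687, -0.084,  0.104]), 0.62), (array([0.543, 0.04 , 0.066]), 0.57)]
keeper [(array([ 0.564, -0.186,  0.109]), 0.25)]
case_front [(array([ 0.562, -0.186,  0.108]), 0.67)]
bay_buffer [(array([0.54 , 0.04 , 0.067]), 0.97)]
bay_mouth [(array([0.549, 0.035, 0.064]), 0.77)]
keeper_pivot [(array([ 0.682, -0.087,  0.103]), 0.48)]
keeper_tip [(array([ 0.686, -0.076,  0.109]), 0.53)]
```

View pics/scene0.png

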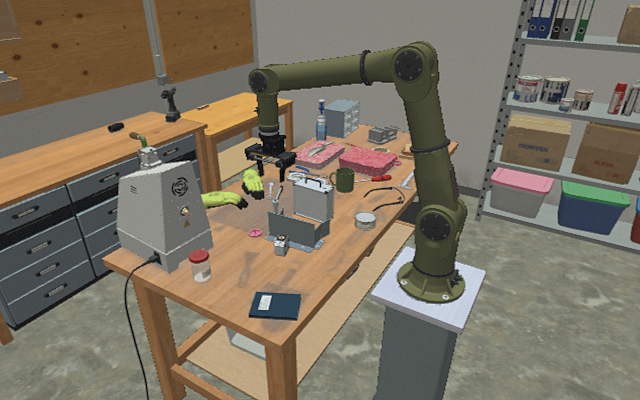

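View pics/side0.png

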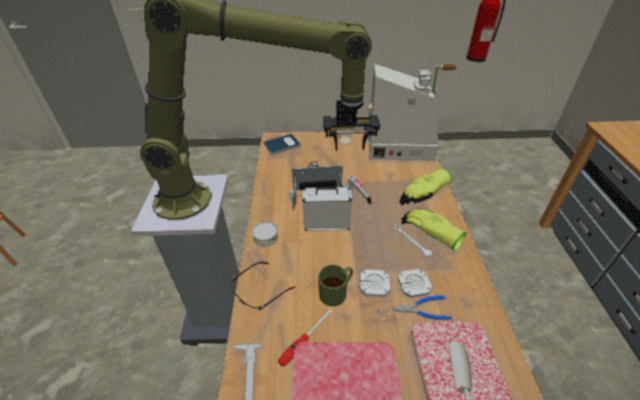

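The scene view shows the case at about (313,200), with the bay in front of it at (295,230) and the mould at (281,245). The side view shows the case at (327,210), the bay behind it at (318,178) and the keeper's red tip near (366,198). Next I'll build a top-down map from the depth.

Run:
```python
from h import *
S=2 # px/mm... 1px=0.75mm
img=np.full((600,800,3),255,np.uint8)
W=[];C=[]
for n in["scene0","side0"]:
    z=np.load(n+".npz");w=z["w"].reshape(-1,3);f=z["f"].reshape(-1,3)
    m=(w[:,0]>.42)&(w[:,0]<.76)&(w[:,1]>-.3)&(w[:,1]<.14)&(w[:,2]>.015)&(w[:,2]<.19)
    W.append(w[m]);C.append(f[m])
    c=z["case"].reshape(-1)
    if c.any():
        q=w[c&m];print(n,len(q),"z range",np.percentile(q[:,2],[2,98]))
# up = +x, left = +y ; 1.7 px/mm
for k,(w,f) in enumerate(zip(W,C)):
    for i in np.argsort(w[:,2]):
        u=int(20+(0.14-w[i,1])*1700);v=int(590-(w[i,0]-.42)*1700)
        col=cv2.applyColorMap(np.uint8([[min(255,w[i,2]/.18*255)]]),cv2.COLORMAP_JET)[0,0].tolist()
        cv2.circle(img,(u,v),2 if k else 3,col,-1 if k else 1)
for x in np.arange(.45,.76,.05): cv2.putText(img,f"{x:.2f}",(0,int(590-(x-.42)*1700)),0,.4,0)
for y in np.arange(-.3,.15,.05): cv2.putText(img,f"{y:.2f}",(int(20+(0.14-y)*1700),598),0,.4,0)
cv2.imwrite("pics/top.png",img)
np.savez("pc.npz",a=W[0],b=W[1],ca=C[0],cb=C[1])
```

```text
scene0 1453 z range [0.01865486 0.16100885]
side0 1894 z range [0.01862682 0.17084347]
```

View pics/top.png

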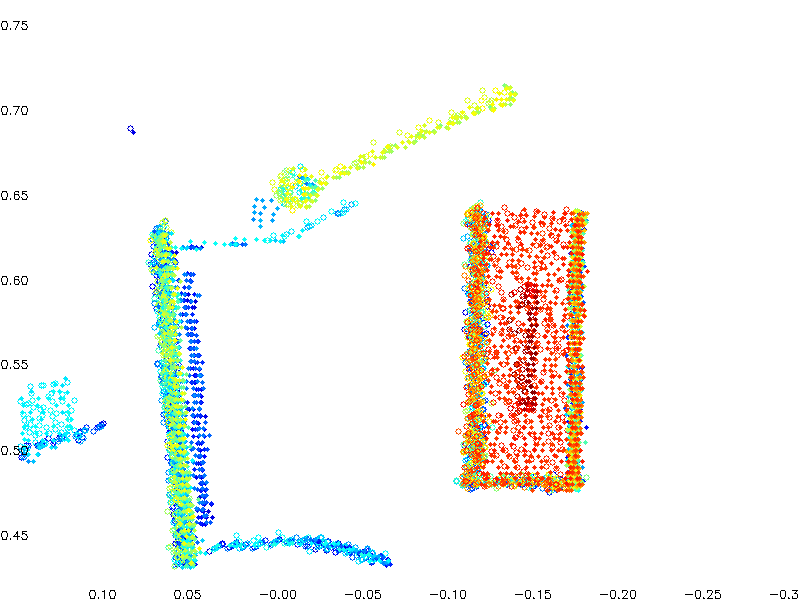

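The map shows the case, bay walls, buffer strip, keeper boss and bar clearly, with sizes as expected. Now I'll fit lines to them.

Run:
```python
from h import *
np.set_printoptions(precision=4,suppress=True)
z=np.load("pc.npz");a,b=z["a"],z["b"];al=np.r_[a,b]
def line(q,name):  # y = m x + c robust
    r=cv2.fitLine(q[:,:2].astype(np.float32),cv2.DIST_HUBER,0,.001,.001).ravel();print(name,len(q),r,"ang",np.degrees(np.arctan2(r[1],r[0])));return r
buf=b[(b[:,1]>.036)&(b[:,1]<.058)&(b[:,2]<.044)&(b[:,0]>.46)&(b[:,0]<.6)]
l=line(buf,"buffer")
line(b[(b[:,1]>.045)&(b[:,1]<.08)&(b[:,2]>.05)&(b[:,2]<.105)],"backplate")
near=al[(al[:,0]<.46)&(al[:,1]>-.03)&(al[:,1]<.04)];line(near[near[:,1]>.0],"nearcheek")
far=al[(al[:,0]>.6)&(al[:,0]<.64)&(al[:,1]>.005)&(al[:,1]<.05)&(al[:,2]<.08)];line(far,"farcheek")
for n,q in(("side",b),("scene",a)):
    line(q[(q[:,1]<-.165)&(q[:,1]>-.19)&(q[:,2]<.14)&(q[:,2]>.03)&(q[:,0]>.485)&(q[:,0]<.635)],n+" front")
    line(q[(q[:,1]<-.1)&(q[:,1]>-.125)&(q[:,2]<.14)&(q[:,2]>.03)&(q[:,0]>.485)&(q[:,0]<.635)],n+" back")
    top=q[(q[:,1]<-.09)&(q[:,1]>-.2)&(q[:,2]>.14)&(q[:,0]<.66)&(q[:,0]>.46)];print(n,"case top rect",cv2.minAreaRect((top[:,:2]*1000).astype(np.float32)))
k=al[(al[:,0]>.655)&(al[:,1]<-.03)&(al[:,2]>.085)&(al[:,2]<.12)&(al[:,1]>-.15)];line(k,"keeper")
bs=al[(al[:,0]>.64)&(al[:,0]<.67)&(al[:,1]<.005)&(al[:,1]>-.025)&(al[:,2]>.085)];print("boss",(bs[:,:2].min(0)+bs[:,:2].max(0))/2)
```

```text
buffer 130 [0.9998 0.019  0.5546 0.0393] ang 1.0883408
backplate 368 [0.9983 0.0579 0.5619 0.0501] ang 3.3175623
nearcheek 109 [ 0.0212 -0.9998  0.4465  0.0267] ang -88.78335
farcheek 48 [ 0.3252 -0.9456  0.6155  0.0405] ang -71.020836
side front 975 [ 0.9999 -0.0113  0.5593 -0.1866] ang -0.646445Traceback (most recent call last):
  File "<stdin>", line 13, in <module>
  File "<stdin>", line 5, in line
cv2.error: OpenCV(4.12.0) /io/opencv/modules/imgproc/src/linefit.cpp:50: error: (-215:Assertion failed) count > 0 in function 'fitLine2D_wods'
```

Run:
```python
from h import *
np.set_printoptions(precision=4,suppress=True)
z=np.load("pc.npz");a,b=z["a"],z["b"];al=np.r_[a,b]
def line(q,name,lo=None):
    if len(q)<5: print(name,"none");return
    r=cv2.fitLine(q[:,:2].astype(np.float32),cv2.DIST_HUBER,0,.001,.001).ravel();print(name,len(q),r,"ang",np.degrees(np.arctan2(r[1],r[0])),"range",q[:,:2].min(0),q[:,:2].max(0));return r
line(b[(b[:,1]>.022)&(b[:,1]<.05)&(b[:,2]<.045)&(b[:,0]>.46)&(b[:,0]<.605)],"buffer")
for n,q in(("side",b),("scene",a)):
    line(q[(q[:,1]>.03)&(q[:,1]<.07)&(q[:,2]>.05)&(q[:,2]<.105)&(q[:,0]<.63)],n+" backplate")
    line(q[(q[:,0]<.46)&(q[:,1]>-.02)&(q[:,1]<.025)],n+" nearcheek")
    line(q[(q[:,0]>.61)&(q[:,0]<.64)&(q[:,1]>-.02)&(q[:,1]<.04)&(q[:,2]<.08)],n+" farcheek")
    line(q[(q[:,1]<-.175)&(q[:,1]>-.2)&(q[:,2]<.14)&(q[:,2]>.03)&(q[:,0]>.49)&(q[:,0]<.635)],n+" front")
    line(q[(q[:,1]<-.115)&(q[:,1]>-.14)&(q[:,2]<.135)&(q[:,2]>.03)&(q[:,0]>.49)&(q[:,0]<.635)],n+" back")
    top=q[(q[:,1]<-.11)&(q[:,1]>-.2)&(q[:,2]>.14)&(q[:,0]<.66)&(q[:,0]>.46)];print(n,"case top rect",cv2.minAreaRect((top[:,:2]*1000).astype(np.float32)))
    line(q[(q[:,0]>.665)&(q[:,1]<-.045)&(q[:,2]>.085)&(q[:,2]<.12)&(q[:,1]>-.17)],n+" keeper")
    bs=q[(q[:,0]>.64)&(q[:,0]<.668)&(q[:,1]<-.008)&(q[:,1]>-.038)&(q[:,2]>.085)];print("boss",len(bs),bs[:,:2].min(0),bs[:,:2].max(0))
```

```text
buffer 253 [0.998  0.0625 0.5274 0.0364] ang 3.5810347 range [0.4625 0.027 ] [0.6023 0.0494]
side backplate 570 [0.997  0.0769 0.5154 0.0459] ang 4.4108043 range [0.433 0.031] [0.6299 0.0593]
side nearcheek 8 [ 0.023  -0.9997  0.4464  0.0035] ang -88.679535 range [ 0.4459 -0.0184] [0.4469 0.024 ]
side farcheek 34 [ 0.0951 -0.9955  0.623   0.0196] ang -84.544044 range [ 0.6205 -0.0151] [0.6382 0.0398]
side front 981 [ 0.9999 -0.0131  0.5628 -0.1868] ang -0.7509376 range [ 0.4901 -0.1928] [ 0.635  -0.1806]
side back none
side case top rect ((561.010986328125, -160.05517578125), (65.6291732788086, 164.8763885498047), 88.74388122558594)
side keeper 113 [ 0.4018 -0.9157  0.6944 -0.1143] ang -66.31154 range [ 0.6651 -0.1517] [ 0.7169 -0.0483]
boss 42 [ 0.6452 -0.0377] [ 0.6675 -0.014 ]
scene backplate 555 [0.9974 0.0725 0.5303 0.0508] ang 4.156527 range [0.434  0.0387] [0.6293 0.0643]
scene nearcheek 74 [ 0.073  -0.9973  0.4473  0.0022] ang -85.81245 range [ 0.4444 -0.0198] [0.4537 0.0246]
scene farcheek 5 [ 0.2929 -0.9562  0.6283 -0.0135] ang -72.97013 range [ 0.6255 -0.0196] [ 0.6309 -0.0057]
scene front none
scene back 654 [ 0.9998 -0.0178  0.5618 -0.1285] ang -1.0221596 range [ 0.49   -0.1389] [ 0.635  -0.1206]
scene case top rect ((562.515869140625, -155.17529296875), (70.46028900146484, 165.07737731933594), 87.55724334716797)
scene keeper 41 [ 0.4133 -0.9106  0.6892 -0.0953] ang -65.59081 range [ 0.6666 -0.145 ] [ 0.7138 -0.0453]
boss 44 [ 0.6435 -0.0374] [ 0.6675 -0.0085]
```

>>> move_arm(increments="0 0 30 0 0 0 0;0 0 30 0 0 0 0;-15 -33 0 5 0 0 0;-15 -33 0 5 0 0 0;-15 -33 0 5 0 0 0;-15 -33 0 5 0 0 0;-15 -33 0 5 0 0 0;-15 -33 0 5 0 0 0")

```text
time: 2.12
position: [0.5593, -0.1998, 0.2839]
tool_rot: [-1.926, -1.927, -0.523]
ft_force: [1.2, -0.4, -0.0]
grip_width: 1.001
grip_force: 0.0
```

>>> move_arm(increments="0 -12 0 5 0 2 0;0 -12 0 0 0 2 0;0 -11 -36 0 0 0 0;0 0 -36 0 0 0 0;0 0 -36 0 0 0 0;0 0 -32 0 0 0 0;0 0 0 0 0 0 0;0 0 0 0 0 0 0")

```text
time: 2.78
position: [0.5592, -0.2323, 0.1415]
tool_rot: [-1.797, -1.926, -0.568]
ft_force: [0.2, 0.3, 0.9]
grip_width: 0.997
grip_force: 0.0
```

Run:
```python
from h import *
p=ctrl.get_image("side");save(p,"side1.png");cv2.imwrite("pics/side1c.png",cv2.resize(p["frame"][90:320,200:500,::-1],None,fx=2.5,fy=2.5))
q=ctrl.get_image("scene");w=np.r_[pts(p).reshape(-1,3),pts(q).reshape(-1,3)]
m=(w[:,0]>.5)&(w[:,0]<.62)&(w[:,1]<-.36)&(w[:,1]>-.5)&(w[:,2]>.03)&(w[:,2]<.1);print("mug",np.percentile(w[m],[1,99],axis=0))
s=ctrl.get_state();M=R.from_rotvec(s["tool_rot"]).as_matrix();print(s["position"],M.round(3),s["ft_force"])
```

```text
mug [[ 0.52569231 -0.49757375  0.03101708]
 [ 0.61707523 -0.40786542  0.09593862]]
[ 0.56119238 -0.23344247  0.14499763] [[-0.06   0.998 -0.036]
 [ 0.818  0.07   0.571]
 [ 0.572  0.004 -0.82 ]] [0.56793384 0.32113452 1.20592132]
```

View pics/side1c.png

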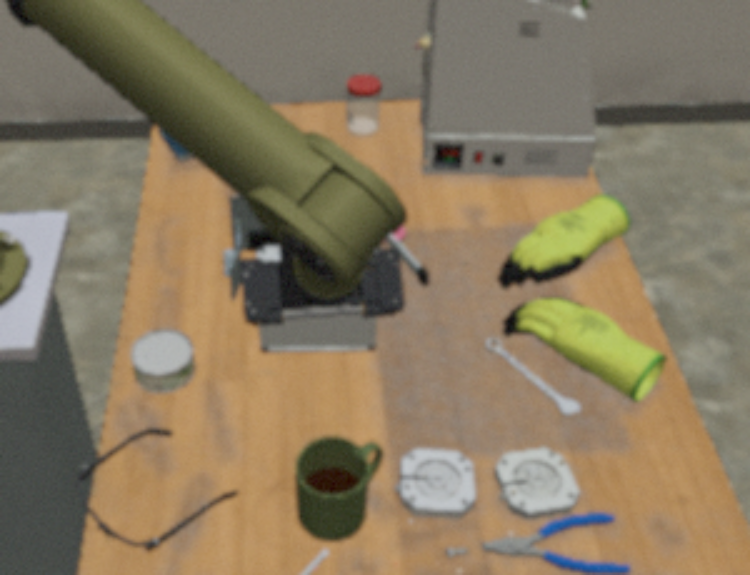

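The view shows the hand at about (325,270) in front of the case at (318,335), with the mug at (333,488) well clear. I'll go down next.

>>> move_arm(increments="0 0 -36 0 0 0 0;0 0 -36 0 0 0 0;0 0 -30 0 0 0 0;0 0 -20 0 0 0 0;0 0 -4 0 0 0 0;0 0 0 0 0 0 0;0 8 0 0 0 0 0;0 6 0 0 0 0 0")

```text
time: 3.55
position: [0.5618, -0.2195, 0.0195]
tool_rot: [-1.801, -1.934, -0.572]
ft_force: [0.2, -0.2, -0.1]
grip_width: 1.002
grip_force: 0.0
```

>>> move_arm(increments="0 6 0 0 0 0 0;0 5 0 0 0 0 0;0 4 0 0 0 0 0;0 4 0 0 0 0 0;0 4 0 0 0 0 0;0 4 0 0 0 0 0;0 4 0 0 0 0 0;0 4 0 0 0 0 0")

```text
time: 4.22
position: [0.561, -0.1871, 0.0171]
tool_rot: [-1.806, -1.933, -0.568]
ft_force: [0.0, -6.5, 2.9]
grip_width: 1.002
grip_force: 3.3
```

>>> move_arm(increments="0 4 0 0 0 0 0;0 4 0 0 0 0 0;-1 4 0 0 0 0 0;-1 4 0 0 0 0 0;-1 4 0 0 0 0 0;-1 4 0 0 0 0 0;-1 4 0 0 0 0 0;0 0 0 0 0 0 0")

```text
time: 4.88
position: [0.556, -0.1579, 0.0172]
tool_rot: [-1.804, -1.932, -0.569]
ft_force: [2.4, -4.6, 1.3]
grip_width: 1.001
grip_force: 2.5
```

```bash
cat > case.py <<'E'
from h import *
def look(name=None):
    O=np.array([.5355,.007]);t=.073;bx=np.array([-np.sin(t),np.cos(t)]);by=-np.array([np.cos(t),np.sin(t)])
    for n in("scene","side"):
        p=ctrl.get_image(n);w=pts(p)
        if name and n==name[0]: save(p,name[1])
        r=ctrl.silhouettes("case",p)
        if not r: print(n,"none");continue
        q=w[r[0]["region"]];q=q[np.isfinite(q[:,0])]
        e=np.c_[(q[:,:2]-O)@bx,(q[:,:2]-O)@by,q[:,2]]*1000
        top=e[(e[:,2]>143)&(e[:,2]<156)]
        print(n,len(top),"top bay-x/y pct",np.percentile(top[:,:2],[2,50,98],axis=0).round(1).tolist(),"z",np.median(top[:,2]).round(1))
        print("  rect",[np.round(v,1) for v in cv2.minAreaRect(top[:,:2].astype(np.float32))])
    s=ctrl.get_state();d=s["position"][:2]-O;print("tcp bay",(d@bx*1000).round(1),(d@by*1000).round(1),"z",s["position"][2].round(4),"F",s["ft_force"].round(1),"t",s["time"])
E
python3 -c "
from case import *
look()"
```

```text
Traceback (most recent call last):
  File "case.py", line 12, in look
    print(n,len(top),"top bay-x/y pct",np.percentile(top[:,:2],[2,50,98],axis=0).round(1).tolist(),"z",np.median(top[:,2]).round(1))
                                       ~~~~~~~~~~~~~^^^^^^^^^^^^^^^^^^^^^^^^^^^^
IndexError: index -1 is out of bounds for axis 0 with size 0
```

```bash
cat > case.py <<'E'
from h import *
def look(name=None):
    O=np.array([.5355,.007]);t=.073;bx=np.array([-np.sin(t),np.cos(t)]);by=-np.array([np.cos(t),np.sin(t)])
    p=ctrl.get_image("scene");w=pts(p)
    if name: cv2.imwrite("pics/"+name,cv2.resize(p["frame"][140:290,200:400,::-1],None,fx=4,fy=4,interpolation=cv2.INTER_CUBIC))
    r=ctrl.silhouettes("case",p)
    if r:
        q=w[r[0]["region"]];q=q[np.isfinite(q[:,0])]
        e=np.c_[(q[:,:2]-O)@bx,(q[:,:2]-O)@by,q[:,2]]*1000
        b=e[(e[:,2]>60)&(e[:,2]<140)];b=b[np.abs(b[:,0]-np.percentile(b[:,0],80))<8]
        l=cv2.fitLine(b[:,:2].astype(np.float32),cv2.DIST_HUBER,0,.01,.01).ravel();l=l if l[1]>0 else l*[-1,-1,1,1]
        vz=np.polyfit(b[:,2],b[:,0],1)[0]
        print(len(b),"back bay x",l[2].round(1),"yaw deg",np.degrees(np.arctan2(-l[0],l[1])).round(1),"y range",np.percentile(b[:,1],[1,99]).round(1),"lean",vz.round(3),"zmax",np.percentile(e[:,2],99).round())
    else: print("none")
    s=ctrl.get_state();d=s["position"][:2]-O;print("tcp bay",(d@bx*1000).round(1),(d@by*1000).round(1),"z",s["position"][2].round(4),"F",s["ft_force"].round(1),"t",s["time"])
E
python3 -c "
from case import *
look('sc2.png')"
```

```text
621 back bay x -98.3 yaw deg -0.4 y range [-92.5  69.8] lean 0.001 zmax 175.0
tcp bay -165.9 -8.3 z 0.017 F [ 2.  -4.8  2.4] t 5.0833
```

View pics/sc2.png

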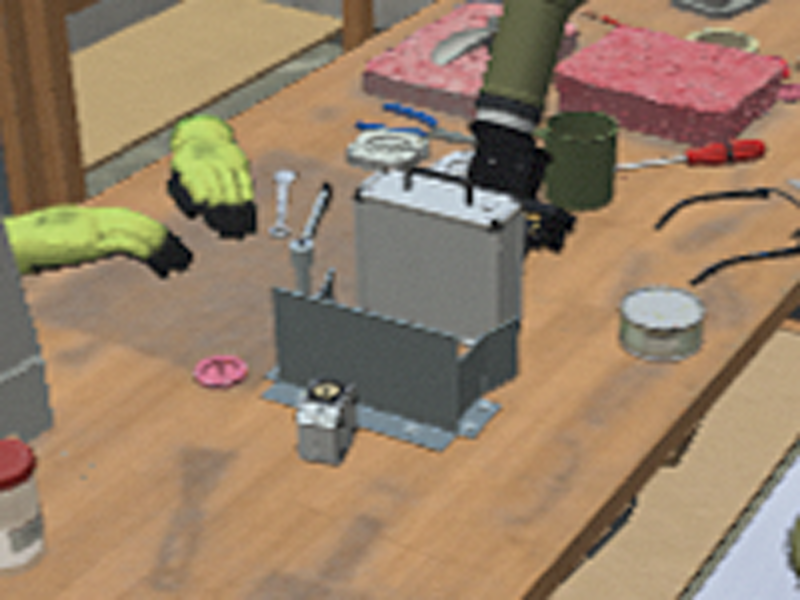

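The case stands upright and square to the bay, about 11 mm to the far side and 127 mm short of home. It moves sideways with the fingers, so I'll steer that offset out while pushing.

>>> move_arm(increments="-1.4 4 0 0 0 0 0;-1.4 5 0 0 0 0 0;-1.4 5 0 0 0 0 0;-1.4 5 0 0 0 0 0;-1.4 5 0 0 0 0 0;-1.4 5 0 0 0 0 0;-1.4 5 0 0 0 0 0;-1.4 5 0 0 0 0 0")

```text
time: 5.75
position: [0.545, -0.1194, 0.017]
tool_rot: [-1.804, -1.932, -0.57]
ft_force: [1.6, -6.6, 2.4]
grip_width: 1.002
grip_force: 3.2
```

```bash
python3 -c "
from case import *
look()"
```

```text
633 back bay x -59.3 yaw deg -0.4 y range [-83.6  77.5] lean 0.003 zmax 167.0
tcp bay -125.1 0.1 z 0.017 F [ 2.  -4.   2.2] t 5.85
```

>>> move_arm(increments="-1 4 0 0 0 0 0;-1 5 0 0 0 0 0;-1 5 0 0 0 0 0;-1 5 0 0 0 0 0;-0.8 5 0 0 0 0 0;-0.4 5 0 0 0 0 0;-0.4 5 0 0 0 0 0;-0.4 5 0 0 0 0 0")

```text
time: 6.52
position: [0.5384, -0.0804, 0.0168]
tool_rot: [-1.803, -1.931, -0.568]
ft_force: [0.9, -7.8, 4.4]
grip_width: 1.002
grip_force: 3.7
```

```bash
python3 -c "
from case import *
look()"
```

```text
609 back bay x -20.3 yaw deg -0.5 y range [-81.4  82.1] lean -0.0 zmax 173.0
tcp bay -85.7 3.6 z 0.0169 F [ 1.9 -5.1  2.3] t 6.6167
```

>>> move_arm(increments="-0.4 5 0 0 0 0 0;-0.4 5 0 0 0 0 0;-0.4 5 0 0 0 0 0;-0.4 5 0 0 0 0 0;-0.4 5 0 0 0 0 0;-0.4 5 0 0 0 0 0;-0.4 5 0 0 0 0 0;-0.2 3 0 0 0 0 0")

```text
time: 7.28
position: [0.5352, -0.0415, 0.0167]
tool_rot: [-1.802, -1.931, -0.569]
ft_force: [1.5, -7.1, 3.8]
grip_width: 1.002
grip_force: 3.6
```

```bash
python3 -c "
from case import *
look()"
```

```text
394 back bay x 19.1 yaw deg -0.2 y range [-80.9  81.7] lean 0.017 zmax 177.0
tcp bay -47.7 4.0 z 0.0167 F [ 1.2 -5.1  2.9] t 7.3833
```

Still centred, with about 10–11 mm to go. I'll push slowly until the force rises.

>>> move_arm(increments="-0.2 2 0 0 0 0 0;-0.2 2 0 0 0 0 0;-0.2 2 0 0 0 0 0;-0.1 2 0 0 0 0 0;-0.1 1 0 0 0 0 0;0 1 0 0 0 0 0;0 1 0 0 0 0 0;0 0 0 0 0 0 0")

```text
time: 8.05
position: [0.5345, -0.0317, 0.0167]
tool_rot: [-1.803, -1.931, -0.568]
ft_force: [1.0, -8.3, 3.9]
grip_width: 1.003
grip_force: 3.9
```

>>> move_arm(increments="0 1 0 0 0 0 0;0 1 0 0 0 0 0;0 1 0 0 0 0 0;0 0 0 0 0 0 0;0 0 0 0 0 0 0;0 0 0 0 0 0 0;0 0 0 0 0 0 0;0 0 0 0 0 0 0")

```text
time: 8.72
position: [0.5347, -0.0312, 0.0167]
tool_rot: [-1.806, -1.932, -0.567]
ft_force: [-0.1, -13.1, 6.2]
grip_width: 0.998
grip_force: 6.4
```

```bash
python3 -c "
from case import *
look()"
```

```text
326 back bay x 29.0 yaw deg 0.5 y range [-77.4  82.5] lean 0.012 zmax 174.0
tcp bay -38.0 3.6 z 0.0166 F [ -0.7 -13.5   7.6] t 8.8167
```

Home: the back face is at 29 mm and the force is up to 13 N. I'll press lightly once more, then back straight off.

>>> move_arm(increments="0 1 0 0 0 0 0;0 1 0 0 0 0 0;0 0 0 0 0 0 0;0 0 0 0 0 0 0;0 -8 0 0 0 0 0;0 -20 0 0 0 0 0;0 -25 0 0 0 0 0;0 -30 0 0 0 0 0")

```text
time: 9.48
position: [0.533, -0.1054, 0.0163]
tool_rot: [-1.792, -1.93, -0.569]
ft_force: [0.0, -0.5, 0.3]
grip_width: 0.996
grip_force: 0.0
```

>>> move_arm(increments="0 -30 0 0 0 0 0;0 -10 20 0 0 0 255;0 0 35 0 0 0 255;0 0 35 -5 0 0 255;0 0 35 -5 0 -1 255;0 0 35 -5 0 -1 255;0 0 30 0 0 -1 255;0 0 10 0 0 -1 255")

```text
time: 10.15
position: [0.5358, -0.1454, 0.2222]
tool_rot: [-2.028, -2.03, -0.35]
ft_force: [0.1, -1.1, 0.5]
grip_width: 0.554
grip_force: 0.0
```

Run:
```python
from case import *
look("sc3.png")
a=[]
for n in("side","scene"):
    p=ctrl.get_image(n);w=pts(p).reshape(-1,3)
    k=w[(w[:,0]>.665)&(w[:,0]<.75)&(w[:,1]<-.045)&(w[:,1]>-.19)&(w[:,2]>.085)&(w[:,2]<.115)]
    if len(k)>10: r=cv2.fitLine(k[:,:2].astype(np.float32),cv2.DIST_HUBER,0,.001,.001).ravel();print(n,len(k),r,k.min(0),k.max(0))
P=np.array([.656,-.0255])
for f in np.linspace(1.95,0,14):
    th=np.radians(-175.8)+f;d=np.array([np.cos(th),np.sin(th)]);nn=np.array([-d[1],d[0]])
    off=3+abs(nn[0])*15+abs(nn[1])*10
    print(round(f,2),(1000*(P+.095*d+nn*off/1000)).round(0))
```

```text
79 back bay x -423.2 yaw deg -1.4 y range [-44.5  33.7] lean -0.003 zmax 96.0
tcp bay -153.9 12.3 z 0.2184 F [-0.  -0.4 -0.5] t 10.25
side 110 [ 0.41845858 -0.90823585  0.6889593  -0.10236719] [ 0.66521698 -0.15367218  0.08754274] [ 0.71639976 -0.04615751  0.1136664 ]
scene 38 [ 0.41323766 -0.9106232   0.6907333  -0.09825903] [ 0.66721099 -0.14165675  0.09270564] [ 0.71296902 -0.04584145  0.11338976]
1.95 [ 716. -102.]
1.8 [ 704. -110.]
1.65 [ 690. -116.]
1.5 [ 674. -120.]
1.35 [ 661. -122.]
1.2 [ 648. -122.]
1.05 [ 634. -120.]
0.9 [ 620. -116.]
0.75 [ 607. -109.]
0.6 [ 594. -101.]
0.45 [583. -90.]
0.3 [574. -77.]
0.15 [567. -62.]
0.0 [562. -46.]
```

View pics/sc3.png

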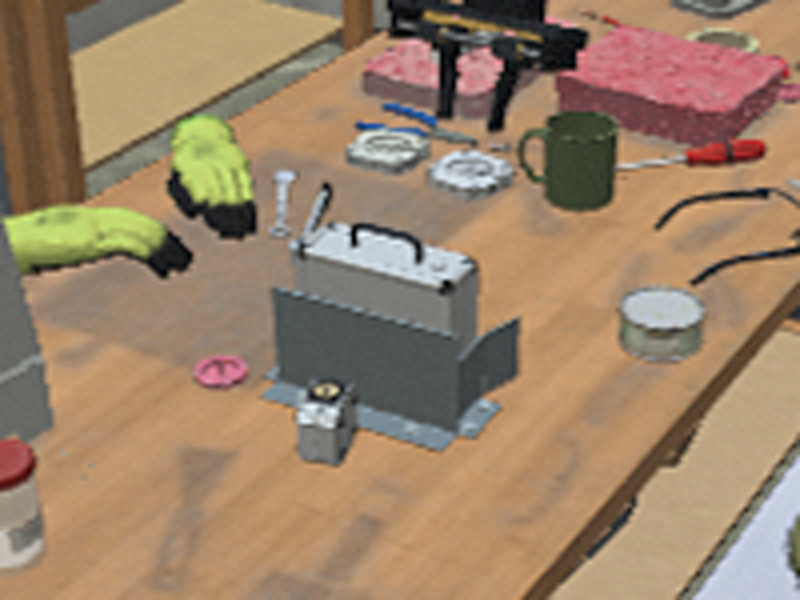

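The picture shows the case parked upright in the bay at about (385,290), with the bar still open at (318,212). That last fit picked up the mug, so I'm ignoring it. I'll move to the far side of the bar.

>>> move_arm(increments="20 4 10 0 0 0 255;36 9 0 0 0 0 255;36 9 0 0 0 0 255;36 9 0 0 0 0 255;36 9 0 0 0 0 255;36 9 0 0 0 0 255;6 1 -5 0 0 0 255;0 0 -30 0 0 0 255")

```text
time: 11.02
position: [0.7433, -0.0952, 0.191]
tool_rot: [-2.027, -2.025, -0.349]
ft_force: [1.0, 0.1, 1.5]
grip_width: 0.008
grip_force: 0.0
```

>>> move_arm(increments="0 0 -30 0 0 0 255;0 0 -30 0 0 0 255;0 0 -20 0 0 0 255;0 0 -10 0 0 0 255;0 0 -6 0 0 0 255;0 0 -5 0 0 0 255;0 0 0 0 0 0 255;0 0 0 0 0 0 255")

```text
time: 11.68
position: [0.7406, -0.0972, 0.0917]
tool_rot: [-2.031, -2.023, -0.346]
ft_force: [0.1, -0.1, 0.0]
grip_width: 0.004
grip_force: 0.0
```

>>> move_arm(increments="-8 -2 0 0 0 0 255;-8 -2 0 0 0 0 255;-8 -2 0 0 0 0 255;-6 -4 0 0 0 0 255;-6 -4 0 0 0 0 255;-7 -3 0 0 0 0 255;-7 -3 0 0 0 0 255;-8 -2 0 0 0 0 255")

```text
time: 12.35
position: [0.6814, -0.1196, 0.0907]
tool_rot: [-2.031, -2.022, -0.345]
ft_force: [0.7, 0.7, 0.9]
grip_width: 0.009
grip_force: 0.4
```

>>> move_arm(increments="-8 -2 0 0 0 0 255;-7 -1 0 0 0 0 255;-7 0 0 0 0 0 255;-7 0 0 0 0 0 255;-7 1 0 0 0 0 255;-7 1 0 0 0 0 255;-7 2 0 0 0 0 255;-7 2 0 0 0 0 255")

```text
time: 13.02
position: [0.6244, -0.1158, 0.0906]
tool_rot: [-2.03, -2.022, -0.344]
ft_force: [-0.0, 1.0, 0.3]
grip_width: 0.005
grip_force: 0.4
```

Run:
```python
from case import *
s=ctrl.get_state();print(s["position"],s["ft_force"].round(1))
p=ctrl.get_image("scene");cv2.imwrite("pics/sc4.png",cv2.resize(p["frame"][140:290,200:400,::-1],None,fx=4,fy=4,interpolation=cv2.INTER_CUBIC))
```

```text
[ 0.62441617 -0.11583004  0.09063018] [-0.   1.   0.3]
```

View pics/sc4.png

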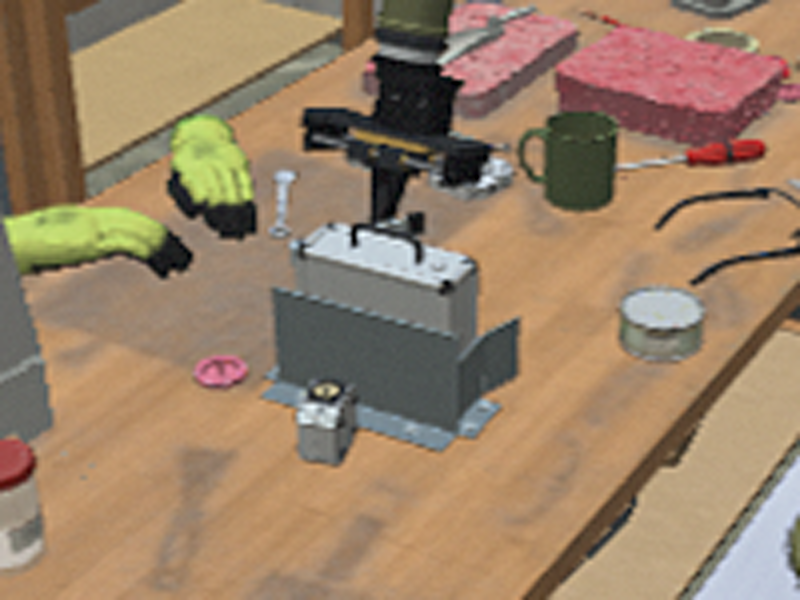

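The black tip of the bar shows at (415,222), leading the fingers, so it's swinging with them. I'll carry on round the arc.

>>> move_arm(increments="-7 2 0 0 0 0 255;-7 4 0 0 0 0 255;-7 4 0 0 0 0 255;-6 4 0 0 0 0 255;-6 5 0 0 0 0 255;-5 5 0 0 0 0 255;-4 6 0 0 0 0 255;-4 6 0 0 0 0 255")

```text
time: 13.73
position: [0.5786, -0.0795, 0.0906]
tool_rot: [-2.03, -2.022, -0.344]
ft_force: [0.1, -1.9, -0.4]
grip_width: 0.005
grip_force: 0.4
```

>>> move_arm(increments="-4 5 0 0 0 0 255;-3 5 0 0 0 0 255;-2 5 0 0 0 0 255;-3 5 0 0 0 0 255;-1 4 0 0 0 0 255;-1 3 0 0 0 0 255;0 3 0 0 0 0 255;0 0 0 0 0 0 255")

```text
time: 14.4
position: [0.5647, -0.0492, 0.0905]
tool_rot: [-2.029, -2.022, -0.344]
ft_force: [1.0, 0.3, -0.0]
grip_width: 0.001
grip_force: 0.1
```

>>> move_arm(increments="0 2 0 0 0 0 255;0 2 0 0 0 0 255;0 1 0 0 0 0 255;0 1 0 0 0 0 255;0 1 0 0 0 0 255;0 1 0 0 0 0 255;0 0 0 0 0 0 255;0 0 0 0 0 0 255")

```text
time: 15.07
position: [0.5649, -0.0448, 0.0904]
tool_rot: [-2.034, -2.022, -0.342]
ft_force: [-1.1, -5.4, 2.0]
grip_width: 0.008
grip_force: 3.0
```

The bar is against its stop, with the force rising. One light press, then I'll back off.

>>> move_arm(increments="0 2 0 0 0 0 255;0 1 0 0 0 0 255;0 0 0 0 0 0 255;0 0 0 0 0 0 255;0 -6 0 0 0 0 255;0 -15 0 0 0 0 255;0 -25 0 0 0 0 255;0 -25 0 0 0 0 255")

```text
time: 15.73
position: [0.5653, -0.1095, 0.0908]
tool_rot: [-2.027, -2.024, -0.346]
ft_force: [0.3, -0.4, 0.7]
grip_width: 0.004
grip_force: 0.0
```

>>> move_arm(increments="0 -25 0 0 0 0 255;0 -10 15 0 0 0 255;0 0 35 0 0 0 255;0 0 35 0 0 0 255;0 0 35 0 0 0 255;0 -10 30 0 0 0 255;0 -20 10 0 0 0 255;0 0 0 0 0 0 255")

```text
time: 16.4
position: [0.5662, -0.1799, 0.2542]
tool_rot: [-2.039, -2.024, -0.348]
ft_force: [-1.0, -1.0, -0.4]
grip_width: 0.007
grip_force: 0.0
```

Run:
```python
from case import *
O=np.array([.5355,.007]);t=.073;bx=np.array([-np.sin(t),np.cos(t)]);by=-np.array([np.cos(t),np.sin(t)])
E=[]
for n in("scene","side"):
    p=ctrl.get_image(n);w=pts(p).reshape(-1,3);e=np.c_[(w[:,:2]-O)@bx,(w[:,:2]-O)@by,w[:,2]]*1000
    if n=="scene":cv2.imwrite("pics/sc5.png",cv2.resize(p["frame"][140:290,200:400,::-1],None,fx=4,fy=4,interpolation=cv2.INTER_CUBIC))
    top=e[(e[:,2]>143)&(e[:,2]<157)&(np.abs(e[:,0])<50)&(np.abs(e[:,1])<110)]
    print(n,len(top),"top x,y",np.percentile(top[:,:2],[2,98],axis=0).round(1).tolist(),cv2.minAreaRect(top[:,:2].astype(np.float32)))
    k=e[(e[:,2]>88)&(e[:,2]<113)&(e[:,0]<-33)&(e[:,0]>-80)&(e[:,1]>-95)&(e[:,1]<25)]
    if len(k)>8: r=cv2.fitLine(k[:,:2].astype(np.float32),cv2.DIST_HUBER,0,.01,.01).ravel();print("keeper",len(k),r,k.min(0),k.max(0))
print(ctrl.get_state()["position"])
```

```text
scene 394 top x,y [[-26.9, -76.5], [34.0, 80.7]] ((1.7555351257324219, 2.229949951171875), (67.56917572021484, 166.1354217529297), 0.25359219312667847)
side 129 top x,y [[-33.8, 2.6], [20.0, 84.2]] ((-5.484321594238281, 3.9785690307617188), (55.770263671875, 161.7318115234375), 2.6135997772216797)
keeper 148 [ 2.3217097e-02 -9.9973047e-01 -4.2891815e+01 -3.6414543e+01] [-49.21633048 -92.68715564  89.02250265] [-37.38930003  19.77101198 112.37351348]
[ 0.56507948 -0.17581195  0.25050789]
```

View pics/sc5.png

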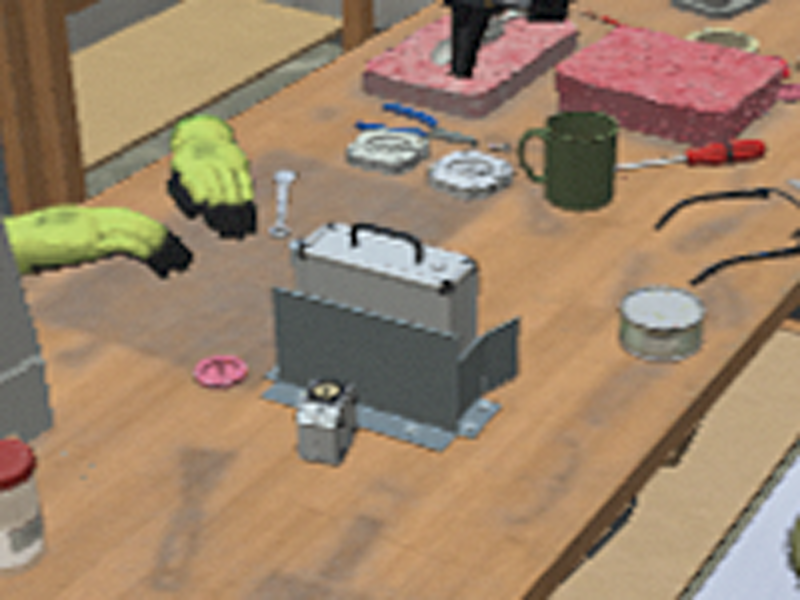

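The case is upright and home at (385,290), the bar is closed to within about 0.02 rad, nothing else has moved and the hand is clear.

```bash
python3 -c "
from bench import ctrl
print(ctrl.close_job())"
```

```text
the job is handed in; nothing more can be done
None
```

The case is parked upright and home against the buffer, the keeper bar is closed, the other things on the bench are where they were, and the hand is clear; the job is handed in, but no verdict came back.

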